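# Clamp a cast link under a cam strap clamp

## Task

The strap clamp on the bench plate is closed and was last set for a thicker piece. Flip its cam lever up to open it, then lay the aluminium link flat on the plate with its plain end under the clamp's rubber foot, pushed home against the end stop and the two side pins. Leave the lever up and turn the adjusting nut clockwise until the foot just touches the link, then flip the lever fully down to clamp the link, and do not disturb the other things on the bench.

Things in the scene. Friction and masses are not known exactly. Their poses are not given: they have to be found in the camera images.
- clamp_plate: Dark steel plate bolted to the bench, 370 x 130 x 20 mm, with a cam strap clamp on it. Origin on its underside (z = 0), on the clamp's centreline; x runs along the clamp from the lever end to the nose and on along the seated link, z up. It spans x -175 to 195, y -65 to 65 mm. A vertical stud 16 mm thick stands at x = -50 mm, top at z = 152 mm.
- end_stop (a point): Foot of the end stop: a block 34 mm wide and 18 mm high on the plate's top; this point is the middle of its face (towards plate +x), which the link's plain end touches. At x = -5, y = 0, z = 20 mm in the plate's frame.
- pin_a (a point): Foot of the first side pin, 14 mm thick and 18 mm high, at x = 12, y = 27, z = 20 mm in the plate's frame; it touches the seated link's side at y = +20 mm.
- pin_b (a point): Foot of the second side pin, the same, at x = 68, y = 27, z = 20 mm in the plate's frame.
- seat (a point): Point on the plate's top where the link's origin lies when the link is home (x = 110, y = 0, z = 20 mm in the plate's frame). The seated link's axes are then parallel to the plate's, its eye away from the clamp.
- strap_nose (a point): Top edge of the strap's nose. The strap is a steel bar 40 mm wide and 20 mm thick over the centreline, from x = -148 to 42 mm in the plate's frame, its top about 100 mm above the bench when closed; with the lever open the nose tips up to about 112 mm.
- cam_pin (a point): Pin of the cam lever, parallel to the plate's y, in the strap's forked heel over a heel block 57 mm high. At x = -120, y = 0 mm in the plate's frame, z = 86 mm when closed and 78 mm when open.
- cam_lever (a joint): Angle of the cam lever against the strap, rad: 0 = fully down (closed), 1.2 = fully up (open, at its stop). Opening lets the strap's heel down and lifts its nose and the foot by 8 mm, evenly with the angle; closing does the reverse. It takes about 4 N at the ball, up to 8 N while it loads the clamp, and stays where it is left.
- lever_ball (a point): Centre of the black ball, 32 mm thick, on the end of the 11 mm lever rod, 150 mm from the pin, in the plane y = 0 of the plate's frame. Closed it is at about x = -269, z = 101 mm, the lever pointing to -x; half open at x = -240, z = 172; open at x = -176, z = 217 mm. Turning the nut down raises it by 3 to 8 mm. Held lightly (about 20 N), the ball turns between the fingers as the lever swings.
- adjust_nut (a joint): Angle of the adjusting nut, rad, growing as it turns clockwise seen from above (down, tighter); range -0.3 to 7.5. Per rad the nut goes down 1.27 mm and the foot 2.56 mm. It takes 0.3 N m and stays where it is left. With the lever open and the foot free, the foot's tip is 59 mm - 2.56 mm x angle above the bench; the seated link's top is at 50 mm.
- nut_grip (a point): On the axis of the round knurled steel nut (50 mm thick, 36 mm high) on the stud, 28 mm above the nut's underside and 8 mm below its top: a height to grip it at, 133 mm above the bench at nut angle 0. The point turns with the nut, z up.
- foot: Spring-loaded rubber foot under the strap's nose, a dome 24 mm thick at x = 20 mm in the plate's frame, over a point 25 mm in from the seated link's plain end. Origin at its lowest point. Its spring gives 8 N per mm it is pushed back: a foot that just touched the link clamps it with about 50 N once the lever is closed.
- link: Cast aluminium link, about 0.6 kg, lying flat: a bar 40 mm wide and 30 mm thick with a round eye of 56 mm diameter (28 mm hole) at one end, 205 mm long in all. Origin on its underside, on its centreline, near its centre of mass; x points to the eye (plain end at x = -115 mm, eye's centre at x = 62 mm), z up.
- old_block: Bystander: solid steel block 130 x 45 x 46 mm with two holes, the thicker piece that was clamped before. Origin under its centre.
- oil_bottle: Bystander: grey oil bottle, 60 mm in diameter, 150 mm high, standing. Origin under its centre.
- bolt_bin: Bystander: open bin 140 x 100 x 65 mm with a few bolts in it. Origin under its centre.
Not all that is in view belongs to the job. Of the things shaped like the link, the aluminium one is meant.

How it is judged:
By the outcome, as a careful person would: the job done as asked, in the order asked, and still so for the second after the job is handed in, with the robot touching nothing.
It also fails if it takes over 72 s, if anything falls off the work surface, if the arm or the gripper's body presses on something with over 40 N, if the wrist force passes 120 N, or if a joint passes its speed limit or range.

## Robot

A 7-joint arm with a two-finger parallel gripper is mounted at the origin on the work surface. World frame = base frame: x ahead of the robot, y to its left, z up, the work surface at z = 0. Lengths are in mm, angles in rad, forces in N, time in s.
With the tool pointing down it reaches from about 400 to 900 mm from the base axis. Payload 5.6 kg.
Tool frame: the origin (TCP) lies midway between the tips of the shut fingers; the grasp point (between the pads) lies 19 mm behind it; z points along the fingers, y is the line along which they close (so a half turn about z gives the same grasp; the last joint's range is limited). The gripper opens to 92 mm and grips with 3 to 60 N. Pads are 20 mm wide; open, the fingers measure 128 mm over their backs; the gripper's body (75 mm by 189 mm) begins 69 mm behind the grasp point.
Start: joints at [-1.185, 0.468, -0.012, 1.603, 0.006, 1.071, -0.056], TCP at [270.297, 591.142, 214.592] pointing down, gripper open.
Joint ranges: [-2.53, 2.53], [-0.31, 2.02], [-1.57, 1.55], [0.28, 2.44], [-1.29, 4.43], [0.15, 1.84], [-2.92, 2.92]. Speed limits (rad/s): [2.57, 2.57, 3.14, 3.14, 3.14, 3.14, 3.14].

## Interface

Orientations are given as a rotation vector (axis times angle).
In Python, from cell import robot, grip, kin, viewer gives the robot as it stands. Calls block until the motion is done:
- robot.movep(position, orientation): joint-space move of the TCP to a pose.
- robot.servo_line(position, feed=150, rotation=None): straight line of the TCP; rotation=None keeps the orientation; feed is the mean speed in mm/s.
- robot.goto_joints(angles): joint-space move.
- grip(opening, newtons=None): opening from 0.0 (shut) to 1.0 (fully open); newtons is the grip in N (None keeps the last); returns when the fingers have stopped.
- robot.hold(seconds).
- kin.ik(position, orientation): joint angles nearest the present ones, or None.
- robot.observe(): the state.
- viewer.read_camera(name): name is "side" or "top" or "wrist"; returns the picture (400x640x3 uint8, red, green, blue); there is no depth.
- viewer.camera_info(name): a dict with "camera_matrix" (3x3 intrinsics, pixels), "R" (3x3) and "t" (3): a world point X has camera coordinates R X + t. Camera axes: x right, y down, z forward; pixel columns grow to the right and rows downward; lengths in mm; the calibration is good to about 2 mm. A picture is of the moment at which its call begins: read the wrist's pose just before it. camera_info takes no time and is no camera call; for the wrist camera it gives the pose at the moment of the call.
A pose or a line that the arm cannot do raises robot.IKError and nothing moves.
- robot.job_done(): hands the job in; it is judged then, once.
Trained networks look in the newest picture that a camera, given by its name, has taken for a name from the list of things; names that differ only in an ending like _2 or _b are one class to them, and where a whole thing is asked for, a point or a joint stands for the part that bears it (a point fixed in the world has none). Each returns a list of dicts, best first, with "confidence" (0 to 1); they miss things now and then, are a little off and sometimes report something else, mostly with a low value. They report only what shows in the picture. A call takes as long as a camera call. They do not tell look-alikes from the thing itself.
- viewer.silhouettes(name, camera): "mask" (400x640 bool, what is visible of it).
- viewer.pinpoint(name, camera): "at" ([x, y, z] in mm, in the coordinates of the camera as it stood for that picture, good to about 4 mm: a listed point, or the origin of a listed thing).
The state is a dict: "t": time; "joints": joint angles; "joint_velocities": joint speeds; "joint_torque": joint torques, N m; "tcp_pos": TCP position; "tcp_rot": TCP orientation; "contact_force": force on the tool from outside, world axes, zero at the start; "wrist_torque": the same for the moment, N m; "grip_width": opening from 0.0 (shut) to 1.0 (fully open); "grip_force": force on a finger pad.
Only numpy, scipy, OpenCV 4.12 (cv2) and the standard library are available. Lean on these libraries where they do the work, as an engineer would, in place of code of your own. Each camera call takes 0.05 s, during which the arm holds its last target. There are 200 camera calls.

## Working session

There is one attempt and no reset: what is moved stays moved. The work goes in short steps, each a Python script; the robot and the scene stay as the last script left them, time stands still between calls to the robot, and variables do not carry over. Pictures are saved under pics/ and viewed, at most 10 in all, crops included, and the job is handed in when it is done.

```bash
ls; mkdir -p pics
cat > h.py <<'E'
import numpy as np, cv2
from cell import robot, grip, kin, viewer
from scipy.spatial.transform import Rotation as Ro
def world(cam, p, ci=None):
    ci=ci or viewer.camera_info(cam); return np.array(ci["R"]).T@(np.array(p)-np.array(ci["t"]))
def find(name,cam,ci=None):
    return [(round(d["confidence"],2),world(cam,d["at"],ci).round(1).tolist()) for d in viewer.pinpoint(name,cam)]
def save(cam,fn):
    im=viewer.read_camera(cam); cv2.imwrite("pics/"+fn,im[:,:,::-1]); return im
E
python3 - <<'E'
from h import *
for c in ["top","side"]:
    save(c,c+"0.png")
    for n in ["clamp_plate","end_stop","pin_a","pin_b","seat","strap_nose","cam_pin","lever_ball","nut_grip","foot","link","old_block","oil_bottle","bolt_bin"]:
        print(c,n,find(n,c))
s=robot.observe();print(s["t"],s["tcp_rot"])
a=cv2.imread("pics/top0.png");b=cv2.imread("pics/side0.png")
E
```

```text
pics
top clamp_plate [(0.97, [541.6, 89.1, 4.5])]
top end_stop [(0.59, [550.7, 95.0, 20.1])]
top pin_a [(0.92, [573.8, 77.1, 16.0]), (0.64, [566.7, 15.7, 23.3]), (0.25, [550.8, 96.7, 21.7])]
top pin_b [(0.92, [573.8, 77.1, 16.0]), (0.64, [566.7, 15.7, 23.3]), (0.25, [550.8, 96.7, 21.7])]
top seat [(0.61, [538.4, -23.6, 21.1]), (0.36, [762.2, -45.6, -5.7])]
top strap_nose [(0.89, [539.8, 45.5, 98.9])]
top cam_pin [(0.48, [552.6, 212.1, 87.2])]
top lever_ball [(0.6, [573.9, 351.6, 99.9])]
top nut_grip [(0.44, [548.4, 140.0, 130.5])]
top foot [(0.56, [541.7, 89.9, 2.2])]
top link [(0.89, [448.3, -305.7, 4.7]), (0.63, [294.2, 200.5, -2.7]), (0.62, [590.8, -472.2, 1.8]), (0.56, [197.9, -394.5, 2.3]), (0.22, [573.4, 77.5, 13.7])]
top old_block [(0.65, [706.4, -296.2, 0.2])]
top oil_bottle [(0.72, [743.0, 110.8, -2.4])]
top bolt_bin [(0.94, [761.4, -45.7, -6.5])]
side clamp_plate [(0.9, [542.8, 86.8, 0.1])]
side end_stop [(0.79, [546.7, 95.7, 19.2])]
side pin_a [(0.9, [573.6, 75.0, 18.3])]
side pin_b [(0.9, [573.6, 75.0, 18.3])]
side seat [(0.63, [535.8, -18.9, 24.1])]
side strap_nose [(0.62, [543.5, 46.1, 96.1])]
side cam_pin [(0.59, [559.9, 212.1, 85.2])]
side lever_ball [(0.49, [573.6, 356.6, 100.1])]
side nut_grip [(0.55, [549.0, 138.8, 129.7])]
side foot [(0.68, [545.8, 98.4, 19.5]), (0.55, [545.5, 68.5, 47.1])]
side link [(0.76, [200.4, -395.5, -3.0]), (0.62, [452.2, -306.0, -4.0]), (0.57, [585.8, -475.4, -1.7]), (0.57, [290.2, 204.3, 0.0])]
side old_block [(0.75, [702.1, -295.0, 1.3])]
side oil_bottle [(0.74, [743.3, 117.5, -3.5]), (0.25, [548.3, 72.6, 46.0])]
side bolt_bin [(0.55, [762.0, -44.4, 0.4]), (0.36, [564.0, 210.5, 86.2])]
1.5 [ 6.68373738e-01  3.06962769e+00 -3.67592490e-05]
```

View pics/top0.png

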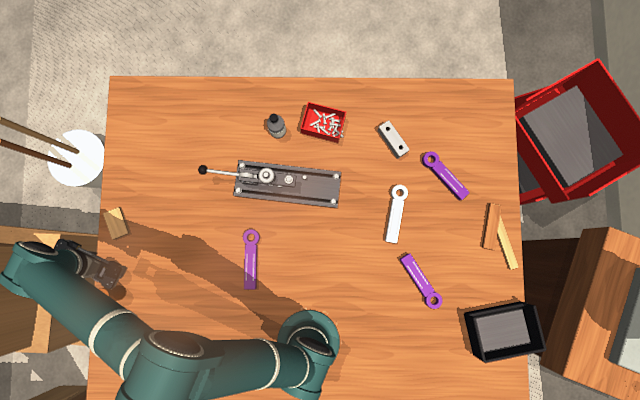

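View pics/side0.png

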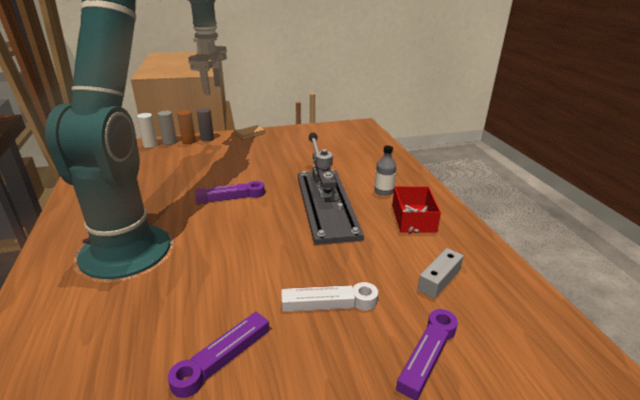

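Run:
```python
from h import *
ci=viewer.camera_info("top");im=cv2.imread("pics/top0.png")
K=np.array(ci["camera_matrix"]);R=np.array(ci["R"]);t=np.array(ci["t"])
print("cam at",-R.T@t)
T=[]
for i,(x,y) in enumerate([(448,-306),(294,200),(591,-472),(198,-394)]):
    q=K@(R@[x,y,15]+t);u,v=(q[:2]/q[2]).astype(int);print(i,u,v)
    u0=min(max(u-75,0),490);v0=min(max(v-56,0),288)
    T.append(cv2.resize(im[v0:v0+112,u0:u0+150],(400,300),interpolation=cv2.INTER_CUBIC))
cv2.imwrite("pics/links.png",np.vstack([np.hstack(T[:2]),np.hstack(T[2:])]))
```

```text
cam at [ 309.00030663  -34.13378646 1422.85044281]
0 395 211
1 250 254
2 441 171
3 422 283
```

View pics/links.png

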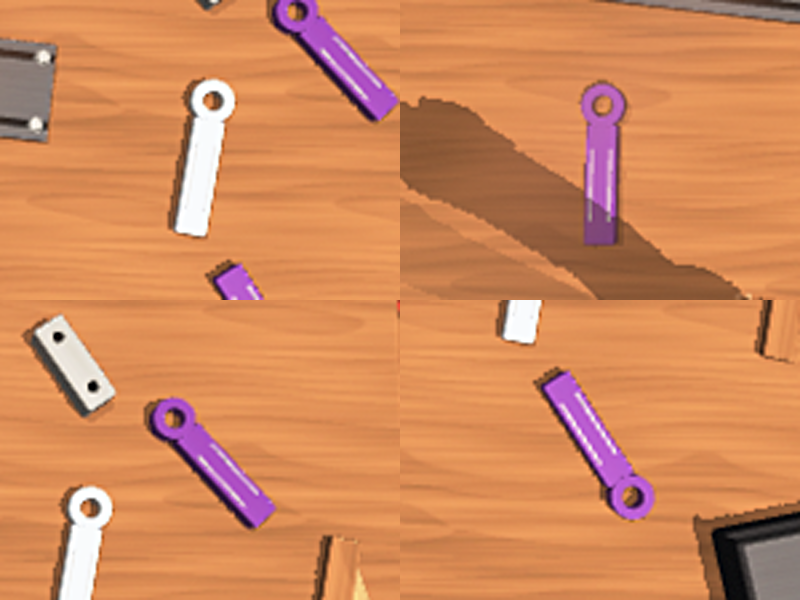

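The link candidates in the top view are white/silver at (395,211) and purple at (250,254), (441,171) and (422,283). The bare-metal one at (395,211) is aluminium and the purple ones are look-alikes. The enlarged crop confirms it: eye up at about (399,192), plain end at about (391,241). The clamp has its ball at (203,170), nut at (266,175), and its nose points right.

Next I'll take closer views with the wrist camera.

```bash
cat >> h.py <<'E'
from scipy.optimize import least_squares
PL={"end_stop":(-5,0,20),"pin_a":(12,27,20),"pin_b":(68,27,20),"seat":(110,0,20),"strap_nose":(42,0,100),"cam_pin":(-120,0,86),"lever_ball":(-269,0,101),"nut_grip":(-50,0,130),"clamp_plate":(0,0,0)}
def down(yang):
    """tool down, closing line along world angle yang (either half turn; joint 7 most central)"""
    y=np.array([np.cos(yang),np.sin(yang),0]);z=np.array([0,0,-1.])
    return Ro.from_matrix(np.c_[np.cross(y,z),y,z]).as_rotvec()
def best(pos,yang):
    c=[(abs(q[6]),a) for a in (yang,yang+np.pi) if (q:=kin.ik(pos,down(a))) is not None]
    return down(min(c)[1])
def fitplate(obs,x0=(542,88,-1.67)):
    """obs: list of (name, world xyz); returns O, phi"""
    def f(p):
        c,s=np.cos(p[2]),np.sin(p[2])
        return np.concatenate([[p[0]+c*PL[n][0]-s*PL[n][1]-w[0],p[1]+s*PL[n][0]+c*PL[n][1]-w[1]] for n,w in obs])
    r=least_squares(f,x0,loss="soft_l1",f_scale=3);return r.x,r.fun.reshape(-1,2)
E
python3 - <<'E'
from h import *
t0=robot.observe()["t"]
p=np.array([520,60,400.]);robot.movep(p,best(p,-0.1))
obs=[]
ci=viewer.camera_info("wrist");im=save("wrist","w1.png")
for n in PL:
    r=find(n,"wrist",ci);print(n,r)
    if r: obs.append((n,r[0][1]))
print(fitplate(obs)); s=robot.observe();print(s["t"]-t0,s["joints"],"cam",world("wrist",[0,0,0],ci),world("wrist",[0,0,100],ci))
E
```

```text
end_stop [(0.86, [543.4, 94.1, 17.9])]
pin_a [(0.8, [570.0, 76.0, 21.3]), (0.59, [564.3, 21.4, 19.7]), (0.5, [531.0, -21.1, 19.0])]
pin_b [(0.8, [570.0, 76.0, 21.3]), (0.59, [564.3, 21.4, 19.7]), (0.5, [531.0, -21.1, 19.0])]
seat [(0.81, [535.0, -16.8, 19.5])]
strap_nose [(0.86, [538.6, 49.2, 93.9]), (0.59, [764.2, -47.2, -1.5])]
cam_pin [(0.58, [558.8, 207.7, 83.0])]
lever_ball []
nut_grip [(0.73, [551.2, 142.9, 133.5]), (0.57, [741.8, 119.5, 2.3])]
clamp_plate [(0.74, [542.4, 47.4, 95.7]), (0.57, [546.1, 89.3, 2.2])]
(array([545.01403949,  90.81931891,  -1.67130212]), array([[  2.11572285,   1.69408662],
       [  0.67374505,   0.17078621],
       [ -4.94510866, -55.54661217],
       [ -1.02299459,  -1.82557078],
       [  2.1998992 ,  -0.16872988],
       [ -1.7455597 ,   2.51374402],
       [ -1.16912684,  -2.33300396],
       [  2.61403949,  43.41931891]]))
2.7 [-0.68464302  0.10250411  0.56066904  1.68498356 -0.05557874  1.3700257
 -0.21523579] cam [527.60667562 142.45444573 569.95777099] [524.6991452  113.80976265 474.19228453]
```

View pics/w1.png

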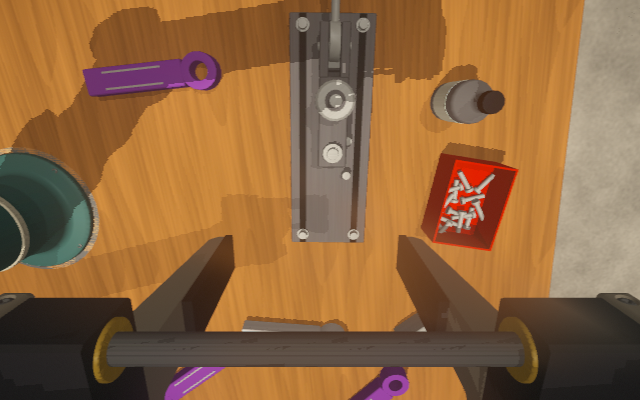

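The wrist view shows the plate from (290,15) to (365,240), the nut at (336,100), the strap nose bolt at (333,153) and pin B at (346,175). Next I'll combine all the measurements and open the lever.

```bash
cat >> h.py <<'E'
OBS=[("end_stop",(550.7,95)),("end_stop",(546.7,95.7)),("end_stop",(543.4,94.1)),("pin_a",(573.8,77.1)),("pin_a",(573.6,75)),("pin_a",(570,76)),
("pin_b",(566.7,15.7)),("pin_b",(564.3,21.4)),("seat",(538.4,-23.6)),("seat",(535.8,-18.9)),("seat",(535,-16.8)),("strap_nose",(539.8,45.5)),("strap_nose",(543.5,46.1)),("strap_nose",(538.6,49.2)),
("cam_pin",(552.6,212.1)),("cam_pin",(559.9,212.1)),("cam_pin",(558.8,207.7)),("lever_ball",(573.9,351.6)),("lever_ball",(573.6,356.6)),("nut_grip",(548.4,140)),("nut_grip",(549,138.8)),("nut_grip",(551.2,142.9)),("clamp_plate",(541.6,89.1)),("clamp_plate",(542.8,86.8)),("clamp_plate",(546.1,89.3))]
P,_=fitplate(OBS)
def pw(x,y,z,P=P):
    c,s=np.cos(P[2]),np.sin(P[2]);return np.array([P[0]+c*x-s*y,P[1]+s*x+c*y,z])
def wp(w,P=P):
    c,s=np.cos(P[2]),np.sin(P[2]);d=np.array(w[:2])-P[:2];return np.array([c*d[0]+s*d[1],-s*d[0]+c*d[1]])
YP=P[2]+np.pi/2
E
python3 - <<'E'
from h import *
print(fitplate(OBS)[0],np.abs(fitplate(OBS)[1]).max(0))
t0=robot.observe()["t"]
grip(0.7)
a=pw(-269,0,170);rv=best(a,YP);robot.movep(a,rv)
ci=viewer.camera_info("wrist");save("wrist","w2.png");print(find("lever_ball","wrist",ci))
for z in (82,):
    robot.servo_line(pw(-269,0,z),feed=150)
s=robot.observe();print(s["contact_force"].round(1) if hasattr(s["contact_force"],"round") else s["contact_force"],s["t"]-t0,s["joints"])
E
```

```text
[545.69701158  89.68196763  -1.67163734] [5.17743462 5.71540789]
[(0.86, [579.8, 353.6, 101.3])]
[-0.  -0.9 -0.7] 2.825 [-0.83658496  0.66660487  0.33054172  1.64533356 -0.26496431  0.87252887
 -0.50190272]
```

```bash
cat >> h.py <<'E'
def arc(u,dz=0):
    """ball centre in the plate frame, u = 0 closed .. 1 open (quadratic through the three given points in angle)"""
    c=np.array([-120,82.]);A=np.array([[-269,101],[-240,172],[-176,217.]])-c
    th=np.unwrap(np.arctan2(A[:,1],A[:,0]));r=np.hypot(*A.T)
    q=lambda v:np.polyval(np.polyfit([0,.5,1],v,2),u)
    t,R=q(th),q(r);return c[0]+R*np.cos(t),c[1]+R*np.sin(t)+dz
def st(msg=""):
    s=robot.observe();print(msg,"t",round(s["t"],2),"F",np.round(s["contact_force"],1),"M",np.round(s["wrist_torque"],2),"g",round(s["grip_width"],3),"gf",np.round(s["grip_force"],1),"tcp",np.round(s["tcp_pos"],1));return s
E
python3 - <<'E'
from h import *
grip(0.0,newtons=20)
s=st("gripped")
F=np.array(s["contact_force"]);y=np.array([np.cos(YP),np.sin(YP),0]);print("lateral",F@y)
for u in np.linspace(0,1.0,9)[1:]:
    x,z=arc(u);robot.servo_line(pw(x,0,z-19),feed=120);st(round(u,2))
viewer.read_camera("side");print(find("lever_ball","side"),find("nut_grip","side"))
E
```

```text
gripped t 7.63 F [ 6.5  1.4 -2.2] M [ 0.07 -1.14  0.04] g 0.335 gf 20.0 tcp [575.4 357.3  82.7]
lateral 6.334120333227062
0.12 t 7.94 F [ 4.9 -0.8  4. ] M [-0.18 -1.24  0.04] g 0.336 gf 20.0 tcp [575.  353.8 102.3]
0.25 t 8.25 F [ 6.8 -1.3  3.2] M [-0.21 -1.43 -0.01] g 0.336 gf 20.0 tcp [574.3 347.7 120.4]
0.38 t 8.57 F [ 5.7 -1.4  3.1] M [-0.32 -1.39 -0.08] g 0.332 gf 20.0 tcp [573.4 339.  137.8]
0.5 t 8.88 F [ 6.9 -1.8  4.9] M [-0.31 -1.33 -0.04] g 0.336 gf 20.0 tcp [572.2 327.9 154. ]
0.62 t 9.2 F [ 6.6 -1.7  3.2] M [-0.35 -1.28  0.05] g 0.334 gf 20.0 tcp [570.8 314.6 168.6]
0.75 t 9.52 F [ 5.9 -2.2  3.8] M [-0.43 -1.24  0.01] g 0.336 gf 20.0 tcp [569.1 299.5 181.2]
0.88 t 9.83 F [ 5.2 -1.8  5.6] M [-0.33 -1.1   0.02] g 0.336 gf 20.0 tcp [567.4 282.9 191.6]
1.0 t 10.15 F [ 4.  -0.5  7.7] M [-0.18 -0.97 -0.01] g 0.336 gf 20.0 tcp [565.5 265.1 199.6]
[(0.57, [562.0, 268.5, 218.0])] [(0.52, [551.8, 142.2, 128.8])]
```

Run:
```python
from h import *
for u in (1.03,1.06):
    x,z=arc(u);robot.servo_line(pw(x,0,z-19),feed=60);st(u)
grip(0.8);s=st("open")
p=np.array(s["tcp_pos"]);p[2]=300;robot.servo_line(p,feed=250)
# look at link
a=np.array([450,-270,330.]);robot.movep(a,best(a,0.0))
robot.hold(.1);ci=viewer.camera_info("wrist");save("wrist","w3.png")
print(find("link","wrist",ci));m=viewer.silhouettes("link","wrist");print([(d["confidence"],np.argwhere(d["mask"]).mean(0)) for d in m])
np.savez("m3.npz",masks=np.array([d["mask"] for d in m]),K=ci["camera_matrix"],R=ci["R"],t=ci["t"]);st()
viewer.read_camera("side");print(find("lever_ball","side"))
```

```text
1.03 t 10.55 F [6.6 2.2 4.4] M [ 0.43 -1.38 -0.06] g 0.333 gf 20.0 tcp [565.1 262.2 200.7]
1.06 t 10.8 F [ 8.9  7.  -1.8] M [ 1.66 -2.03  0.02] g 0.331 gf 20.0 tcp [564.9 260.  201.5]
open t 11.57 F [-0.   0.8 -0. ] M [-0.09  0.12 -0.01] g 0.798 gf 0.0 tcp [562.4 255.6 200.7]
[(0.9, [194.8, -392.3, -4.4]), (0.8, [584.6, -472.5, -1.9]), (0.74, [456.4, -309.4, -1.0])]
[(0.96, array([232.19818831, 159.86027999])), (0.81, array([287.16179585, 389.50402372])), (0.62, array([179.5862156 , 307.59959606]))]
 t 14.31 F [-1.4  0.9  0.1] M [-0.03  0.11 -0.06] g 0.799 gf 0.0 tcp [ 450.3 -269.5  329.9]
[(0.7, [563.2, 260.9, 217.7])]
```

View pics/w3.png

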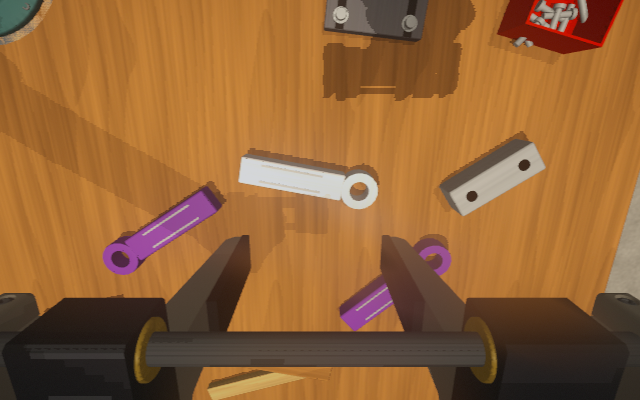

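The lever is at its stop, with the ball at about (563,261). In the wrist view the aluminium link has its plain end at (240,172) and its eye at (359,190). Next I'll fit its outline to get the pose, then grasp it.

```bash
cat >> h.py <<'E'
from scipy.optimize import minimize
def fitlink(mask,K,R,t,x0,z0=0):
    K,R,t=map(np.array,(K,R,t))
    a=np.linspace(0,2*np.pi,40)
    bar=np.array([(-115,-20),(-115,20),(62,20),(62,-20)]);eye=np.c_[62+28*np.cos(a),28*np.sin(a)];hole=np.c_[62+14*np.cos(a),14*np.sin(a)]
    def pr(p,pts,z):
        c,s=np.cos(p[2]),np.sin(p[2]);w=np.c_[p[0]+c*pts[:,0]-s*pts[:,1],p[1]+s*pts[:,0]+c*pts[:,1],np.full(len(pts),z)]
        q=(w@R.T+t)@K.T;return q[:,:2]/q[:,2:]
    M=cv2.GaussianBlur(np.repeat(np.repeat(mask.astype(np.float32),2,0),2,1),(0,0),2)
    def cost(p):
        im=np.zeros(M.shape,np.uint8)
        for pts in (bar,eye):
            h=cv2.convexHull(np.r_[pr(p,pts,z0),pr(p,pts,z0+30)].astype(np.float32))
            cv2.fillConvexPoly(im,np.round((h*2+.5)*16).astype(np.int32),1,shift=4)
        cv2.fillConvexPoly(im,np.round((pr(p,hole,z0+30)*2+.5)*16).astype(np.int32),0,shift=4)
        return np.abs(cv2.GaussianBlur(im.astype(np.float32),(0,0),2)-M).sum()/M.sum()
    r=minimize(cost,x0,method="Nelder-Mead",options=dict(initial_simplex=np.array(x0)+np.array([[0,0,0],[8,0,0],[0,8,0],[0,0,.1]]),xatol=.01,fatol=1e-4))
    return r.x,r.fun
E
python3 - <<'E'
from h import *
d=np.load("m3.npz");L,c=fitlink(d["masks"][2],d["K"],d["R"],d["t"],(455,-308,-.12));print(L,c)
np.save("link.npy",L)
for sg in (1,-1):
    a=L[2]+sg*np.pi/2;b=P[2]+sg*np.pi/2
    print(sg,[np.round(q,2) if (q:=kin.ik(p,down(r))) is not None else None for p,r in ((np.array([L[0],L[1],60]),a),(pw(170,-4,80),b),(pw(110,0,28),b))])
E
```

```text
[ 4.54453390e+02 -3.04039386e+02 -1.77068917e-01] 0.11558864265680313
1 [array([ 0.12,  0.55,  0.52,  1.99, -0.41,  0.7 ,  2.29]), array([-0.44,  0.53,  0.67,  2.03, -0.48,  0.74,  0.42]), array([-0.48,  0.61,  0.58,  2.03, -0.55,  0.65,  0.36])]
-1 [array([-0.19,  0.72,  0.97,  2.01, -0.81,  0.86, -0.5 ]), array([ 0.77,  0.65, -0.89,  1.95,  0.67,  0.86,  2.56]), array([ 0.65,  0.77, -0.9 ,  1.96,  0.83,  0.83,  2.33])]
```

Run:
```python
from h import *
L=np.load("link.npy");rv=down(L[2]+np.pi/2);p=np.array([L[0],L[1],90.])
grip(0.9)
robot.movep(p,rv);robot.servo_line([p[0],p[1],6],feed=120);st("down")
grip(0.0,newtons=40);st("grip")
robot.servo_line([p[0],p[1],110],feed=150);robot.hold(.2);st("lift")
ci=viewer.camera_info("wrist");save("wrist","w4.png")
q=pw(178,-5,110);robot.movep(q,down(P[2]+np.pi/2));robot.hold(.1);st("over")
for c in("top","side"):
    viewer.read_camera(c);print(c,[f for f in find("link",c)],find("foot",c),find("nut_grip",c))
ci=viewer.camera_info("wrist");save("wrist","w5.png")
m=viewer.silhouettes("clamp_plate","wrist");np.savez("m5.npz",m=np.array([d["mask"] for d in m]),K=ci["camera_matrix"],R=ci["R"],t=ci["t"])
obs=[(n,w[0][1]) for n in PL if n not in("lever_ball","cam_pin","strap_nose") and (w:=find(n,"wrist",ci))];print(obs,fitplate(obs,P)[0],P)
```

```text
down t 17.03 F [-0.1  0.3  0.2] M [0.03 0.01 0.01] g 0.899 gf 0.0 tcp [ 454.9 -304.4    6.5]
grip t 17.75 F [ 0.6 -0.9  1.1] M [-0.16  0.02 -0.1 ] g 0.433 gf 40.0 tcp [ 454.5 -304.3    6.1]
lift t 18.79 F [ 0.1 -0.7 -7.1] M [-0.02 -0.09 -0.01] g 0.432 gf 40.0 tcp [ 453.8 -303.7  108.9]
over t 20.43 F [ 0.5 -0.7 -7.7] M [-0.15  0.05 -0.01] g 0.43 gf 40.0 tcp [522.7 -87.7 110.1]
top [(0.79, [586.3, -472.3, 0.6]), (0.62, [200.2, -397.2, -1.2]), (0.33, [548.2, 94.1, 15.7])] [(0.62, [563.4, 264.0, 215.4])] [(0.49, [549.7, 141.4, 133.4]), (0.36, [564.1, 263.8, 212.4])]
side [(0.89, [587.6, -475.2, 2.8]), (0.78, [290.5, 206.4, -0.5]), (0.61, [520.3, -84.7, 104.1])] [] [(0.56, [563.0, 267.1, 215.8])]
[('pin_a', [564.9, 20.9, 21.3]), ('pin_b', [564.9, 20.9, 21.3])] [537.90000005  60.90000003  -1.57079633] [545.69701158  89.68196763  -1.67163734]
```

View pics/w5.png

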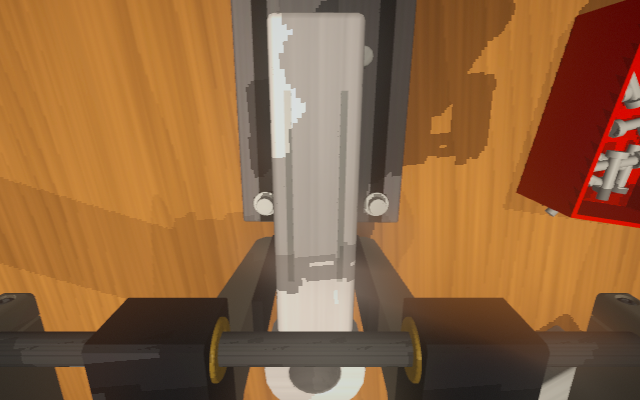

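The link is held straight at columns 270-362, with pin B just visible at (366,55) beside it. Now I'll lower it, slide it in and seat it, with force checks.

```bash
cat >> h.py <<'E'
def push(start,d,step,n,lim,feed=25):
    """step the target along unit vector d until the opposing force passes lim; returns the last target"""
    q=np.array(start,float);f0=np.array(robot.observe()["contact_force"])
    for i in range(n):
        q=q+np.array(d)*step;robot.servo_line(q,feed=feed)
        f=-(np.array(robot.observe()["contact_force"])-f0)@d
        if f>lim: break
    print("push",i+1,"f",round(f,1));return q
E
python3 - <<'E'
from h import *
X=pw(1,0,0)-pw(0,0,0);Y=pw(0,1,0)-pw(0,0,0);Z=np.array([0,0,1.])
robot.servo_line(pw(178,-5,31),feed=120);st()
q=push(pw(178,-5,28.5),-Z,.8,6,4,15);st("on plate")
q=q+Z*1.5;robot.servo_line(q,feed=20)
q=q-X*58;robot.servo_line(q,feed=60);s=st("slid")
q=push(q,-X,1.5,12,8);st("stop")
print("plate xy",wp(robot.observe()["tcp_pos"]))
E
```

```text
t 22.04 F [ 0.3 -0.6 -6.5] M [-0.17  0.01  0.01] g 0.431 gf 40.0 tcp [523.3 -87.3  31.5]
push 4 f 12.1
on plate t 23.16 F [-4.   1.3  5.7] M [ 0.11  0.9  -0.04] g 0.432 gf 40.0 tcp [522.9 -86.9  26.1]
slid t 24.52 F [ 0.1  0.3 -6.6] M [-0.07  0.08  0.  ] g 0.432 gf 40.0 tcp [528.6 -29.8  26.8]
push 9 f 8.6
stop t 26.77 F [-2.4 -8.  -4.8] M [-1.93  0.52  0.05] g 0.428 gf 40.0 tcp [529.5 -19.3  27. ]
plate xy [110.04165056  -5.16099611]
```

Run:
```python
from h import *
X=pw(1,0,0)-pw(0,0,0);Y=pw(0,1,0)-pw(0,0,0);Z=np.array([0,0,1.])
q=pw(*(wp(robot.observe()["tcp_pos"])),26.9)+X*.8
q=push(q,Y,1.2,9,8);st("pins");print(wp(robot.observe()["tcp_pos"]))
q=push(q,-X,1,4,8);st("stop");print(wp(robot.observe()["tcp_pos"]))
q=q-Z*1.3;robot.servo_line(q,feed=20);st("low")
grip(0.6);s=st("rel");print(wp(s["tcp_pos"]))
p=np.array(s["tcp_pos"]);p[2]=180;robot.servo_line(p+X*0,feed=200)
r=pw(200,0,330);robot.movep(r,down(P[2]+np.pi/2));robot.hold(.1)
ci=viewer.camera_info("wrist");save("wrist","w6.png");print(find("link","wrist",ci),pw(110,0,20))
for n in("end_stop","pin_a","foot","nut_grip"):print(n,find(n,"wrist",ci))
ml=viewer.silhouettes("link","wrist")
for m in ml[:3]:print(m["confidence"],m["mask"].sum(),np.argwhere(m["mask"]).mean(0))
st()
```

```text
push 8 f 8.5
pins t 28.85 F [-10.1  -0.   -0.6] M [-0.03  2.41  0.36] g 0.432 gf 40.0 tcp [535.3 -20.7  26.3]
[110.84393888   0.79028932]
push 4 f 6.7
stop t 29.85 F [-11.6  -6.6  -1.5] M [-1.31  2.59  0.32] g 0.43 gf 40.0 tcp [535.3 -20.   26.3]
[110.12857806   0.67100189]
low t 30.1 F [-15.4  -5.7  11.8] M [-1.15  3.45  0.34] g 0.432 gf 40.0 tcp [535.2 -20.   26.1]
rel t 30.52 F [-0.4  0.2  0.4] M [-0.01  0.04  0.02] g 0.599 gf 0.0 tcp [540.6 -16.8  26.1]
[106.43062011   5.68590402]
[(0.92, [537.6, -22.3, 19.9])] [534.62329047 -19.75921612  20.        ]
end_stop []
pin_a [(0.81, [572.2, 77.2, 21.9]), (0.79, [563.8, 22.9, 20.4])]
foot []
nut_grip [(0.43, [563.8, 23.5, 19.5])]
0.74 4005 [ 93.70861423 317.1835206 ]
 t 32.64 F [ 0.   0.5 -0.1] M [0.01 0.05 0.04] g 0.598 gf 0.0 tcp [ 525.5 -109.   329.7]
```

View pics/w6.png

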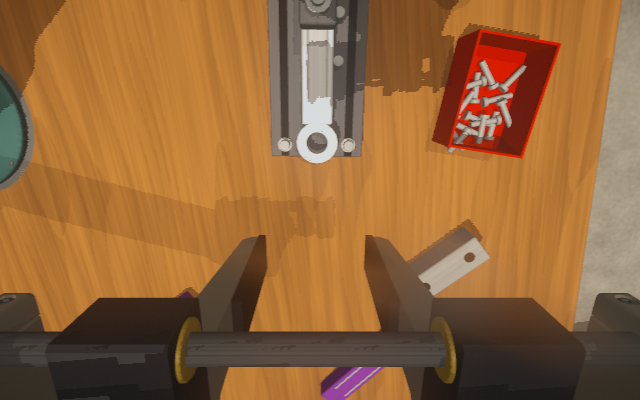

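The link is home: the stop was felt at x = 110.1 and the pins at y = 0.7, and the view shows it centred on the plate with its eye at (317,143). Next I'll gauge the nut's height by touching its top with the shut fingers, which gives its angle.

```bash
cat >> h.py <<'E'
def gauge(r=21):
    """touch the nut's top with the shut fingers, return the top's height"""
    q=pw(-50+r,.5,150.);robot.servo_line(q,feed=120)
    z0=150.;f0=np.array(robot.observe()["contact_force"])[2]
    for i in range(60):
        q[2]-=.6;robot.servo_line(q,feed=15);s=robot.observe();f=s["contact_force"][2]-f0
        if f>3: break
        if s["tcp_pos"][2]<130: break
    print("touch z",np.round(s["tcp_pos"],2),"target",q[2],"f",round(f,1));return s["tcp_pos"][2]
E
python3 - <<'E'
from h import *
rv=best(pw(-29,0,200),YP)
robot.movep(pw(-29,.5,195),rv);grip(0.0)
robot.servo_line(pw(-29,.5,146),feed=120)
import h
q=pw(-29,.5,146);f0=robot.observe()["contact_force"][2]
while q[2]>131:
    q[2]-=.6;robot.servo_line(q,feed=15);s=robot.observe()
    if s["contact_force"][2]-f0>3: break
st("touch %.1f"%q[2])
robot.servo_line(pw(-29,.5,175),feed=150);st()
for a in np.arange(-3.2,3.2,.4):
    k=kin.ik(pw(-50,.7,114),down(YP+a));print(round(a,1),None if k is None else np.round(k,2))
E
```

```text
touch 139.4 t 37.88 F [-2.1  0.2  7.9] M [-0.09  0.69  0.05] g 0.007 gf 4.1 tcp [549.3 118.4 140.1]
 t 38.26 F [-0.5 -0.   0.4] M [-0.07  0.15  0.07] g 0.006 gf 0.0 tcp [549.2 118.8 175. ]
-3.2 [-0.46  0.46  0.2   1.9  -0.12  0.8   2.78]
-2.8 [-1.21  1.06  1.47  1.94 -1.11  1.31 -2.26]
-2.4 [-1.2   0.99  1.41  1.94 -1.06  1.24 -1.9 ]
-2.0 [-1.19  0.92  1.35  1.94 -1.    1.18 -1.54]
-1.6 [-1.16  0.84  1.27  1.94 -0.92  1.11 -1.2 ]
-1.2 [-1.13  0.77  1.19  1.94 -0.85  1.05 -0.86]
-0.8 [-1.09  0.71  1.1   1.93 -0.77  0.99 -0.52]
-0.4 [-1.04  0.66  1.01  1.93 -0.69  0.95 -0.19]
-0.0 [-0.99  0.61  0.92  1.93 -0.62  0.91  0.14]
0.4 [-0.92  0.57  0.82  1.93 -0.54  0.88  0.47]
0.8 [-0.85  0.54  0.72  1.92 -0.46  0.85  0.81]
1.2 [-0.79  0.51  0.62  1.92 -0.4   0.83  1.15]
1.6 [-0.72  0.49  0.53  1.91 -0.33  0.82  1.49]
2.0 [-0.65  0.48  0.43  1.91 -0.27  0.81  1.83]
2.4 [-0.58  0.47  0.35  1.91 -0.21  0.8   2.18]
2.8 [-0.51  0.46  0.26  1.9  -0.16  0.8   2.53]
```

Run:
```python
from h import *
grip(0.8)
a=YP+2.2;robot.movep(pw(-50,.7,175),down(a));robot.servo_line(pw(-50,.7,114),feed=120)
grip(0.0,newtons=50);s=st("grip");print(wp(s["tcp_pos"]),s["joints"])
tot=0.
for d in [.5]*4+[.25]*3:
    tot+=d
    robot.goto_joints(kin.ik(pw(-50,.7,114-1.27*tot),down(a-tot)))
    st(tot)
viewer.read_camera("side");print(find("foot","side"),find("strap_nose","side"))
np.save("tot.npy",tot)
```

```text
grip t 42.19 F [-1.9 -0.6  3.9] M [0.03 0.12 0.03] g 0.536 gf 50.0 tcp [551.8 139.5 114.5]
[-50.1684029    1.00929074] [-0.63333716  0.4746429   0.41821238  1.90850863 -0.25942247  0.81024153
  2.02309077]
0.5 t 42.68 F [-0.6  0.1  5.3] M [ 0.07  0.22 -0.29] g 0.533 gf 50.0 tcp [551.8 139.6 113.9]
1.0 t 43.17 F [-0.6  0.4  5.3] M [ 0.12  0.23 -0.26] g 0.538 gf 50.0 tcp [551.8 139.8 113.3]
1.5 t 43.65 F [0.3 1.  5.7] M [ 0.14  0.23 -0.32] g 0.534 gf 50.0 tcp [551.9 139.9 112.7]
2.0 t 44.13 F [-0.1  0.9  5.6] M [ 0.19  0.24 -0.29] g 0.535 gf 50.0 tcp [552.  139.9 112. ]
2.25 t 44.45 F [0.6 2.4 6.2] M [ 0.18  0.21 -0.37] g 0.533 gf 50.0 tcp [552.1 139.9 111.7]
2.5 t 44.77 F [0.2 1.6 5.6] M [ 0.24  0.25 -0.31] g 0.537 gf 50.0 tcp [552.2 139.9 111.4]
2.75 t 45.08 F [0.2 1.6 5.6] M [ 0.23  0.14 -0.31] g 0.536 gf 50.0 tcp [552.2 139.8 111.1]
[(0.44, [548.1, 68.9, 48.2])] [(0.65, [545.0, 43.4, 100.7]), (0.61, [573.1, 75.3, 17.8]), (0.34, [532.3, -19.0, 21.0])]
```

Run:
```python
from h import *
a=YP+2.2;tot=3.0
robot.goto_joints(kin.ik(pw(-50,.7,114-1.27*tot),down(a-tot)));st(tot);np.save("tot.npy",tot)
grip(0.75);c=pw(-50,.7,163);robot.servo_line(c,feed=200)
b=a-tot;tx=np.array([-np.sin(b),np.cos(b),0]);tx*=np.sign(tx@(pw(1,0,0)-pw(0,0,0)))
grip(0.0,newtons=20)
q=c+tx*21;robot.servo_line(q,feed=120);q[2]=139;robot.servo_line(q,feed=120);robot.hold(.1)
f0=robot.observe()["contact_force"][2]
while q[2]>134.5:
    q[2]-=.3;robot.servo_line(q,feed=10);robot.hold(.06);s=robot.observe();f=s["contact_force"][2]-f0
    print(round(q[2],1),np.round(s["tcp_pos"],2),round(f,2))
    if f>7: break
q[2]=175;robot.servo_line(q,feed=200);st()
```

```text
3.0 t 45.55 F [-0.7  1.2  6.7] M [ 0.22  0.14 -0.38] g 0.535 gf 50.0 tcp [552.3 139.8 110.8]
138.7 [535.06 126.41 138.91] -0.93
138.4 [534.94 126.34 138.4 ] -1.13
138.1 [534.98 126.33 138.1 ] 0.27
137.8 [534.97 126.29 137.78] 0.09
137.5 [534.95 126.34 137.49] 0.05
137.2 [534.97 126.31 137.19] -0.09
136.9 [534.96 126.29 136.88] -0.41
136.6 [534.96 126.31 136.59] -0.26
136.3 [535.04 126.31 136.46] 2.07
136.0 [535.05 126.26 136.41] 5.28
135.7 [535.04 126.27 136.37] 7.34
 t 52.02 F [-0.5  0.9 -0.8] M [-0.04  0.11  0.02] g 0.003 gf 0.0 tcp [535.4 126.6 175.4]
```

The nut's top is at 136.5 mm, so its angle is about 3.55 rad. The formula gives contact at 3.52 rad, so the foot just touches. Now I'll close the lever.

Run:
```python
from h import *
viewer.read_camera("side");print(find("lever_ball","side"))
s=robot.observe();p=np.array(s["tcp_pos"]);p[2]=255;robot.servo_line(p,feed=250)
x,z=arc(1.0,5);h=pw(x-1,2.5,z+35);rv=best(h,YP);robot.movep(h,rv);grip(0.7)
robot.servo_line(pw(x-1,2.5,z-19),feed=150);grip(0.0,newtons=22);st("grip")
for u in np.linspace(1,0,9)[1:]:
    x,z=arc(u,5);robot.servo_line(pw(x,2.5,z-19),feed=130);st(round(u,2))
```

```text
[]
grip t 55.36 F [-3.1  0.3  2.7] M [-0.02  0.69 -0.05] g 0.329 gf 22.0 tcp [565.7 265.8 203.3]
0.88 t 55.65 F [-1.3  5.8  3.3] M [ 0.94  0.43 -0.06] g 0.327 gf 22.0 tcp [567.8 285.3 195.6]
0.75 t 55.95 F [-0.7  6.6  3.8] M [ 1.25  0.25 -0.12] g 0.328 gf 22.0 tcp [569.7 302.7 185.5]
0.62 t 56.25 F [-0.8  7.6  3.7] M [ 1.49  0.18 -0.06] g 0.329 gf 22.0 tcp [571.4 318.6 173.1]
0.5 t 56.55 F [1.2 9.  3.7] M [ 1.7   0.05 -0.06] g 0.325 gf 22.1 tcp [572.9 332.6 158.6]
0.38 t 56.85 F [ 0.4 10.3  1.7] M [ 2.03 -0.1   0.  ] g 0.329 gf 22.2 tcp [574.2 344.4 142.5]
0.25 t 57.15 F [ 1.1 11.6  3. ] M [ 2.28 -0.18 -0.04] g 0.326 gf 22.2 tcp [575.1 353.8 125.1]
0.12 t 57.45 F [ 3.4 11.5  2. ] M [ 2.6  -0.39  0.01] g 0.325 gf 22.1 tcp [575.9 360.5 106.8]
0.0 t 57.75 F [ 2.4 13.3 -0.8] M [ 2.87 -0.61  0.02] g 0.327 gf 22.0 tcp [576.3 364.5  87.8]
```

Run:
```python
from h import *
q=pw(-273,2.5,86.)
for i in range(8):
    q[2]-=2.5;robot.servo_line(q,feed=40);s=st(round(q[2],1))
    if s["contact_force"][2]>18: break
```

```text
83.5 t 58.03 F [-0.5  7.2  3.7] M [1.44 0.03 0.05] g 0.327 gf 22.0 tcp [576.5 365.1  84.6]
81.0 t 58.28 F [-1.7  7.5  9.2] M [ 1.35  0.43 -0.01] g 0.327 gf 22.0 tcp [576.6 365.3  83.1]
78.5 t 58.53 F [-5.2  6.4 18.3] M [ 1.2   1.19 -0.06] g 0.329 gf 22.0 tcp [576.7 365.4  82.1]
```

Run:
```python
from h import *
q=pw(-273,2.5,76.5);robot.servo_line(q,feed=40);st("press")
grip(0.75);s=st("rel");p=np.array(s["tcp_pos"]);p[2]=215;robot.servo_line(p,feed=250);robot.hold(.1)
ci=viewer.camera_info("wrist");save("wrist","w7.png");print("w",find("lever_ball","wrist",ci))
im=save("side","s7.png")
for n in("lever_ball","cam_pin","strap_nose","nut_grip","link","foot"):print(n,find(n,"side"))
cv2.imwrite("pics/s7c.png",cv2.resize(im[110:290,260:470,::-1],(700,600),interpolation=cv2.INTER_CUBIC));st()
```

```text
press t 58.78 F [-6.5  5.9 22.4] M [ 1.09  1.63 -0.05] g 0.326 gf 22.0 tcp [576.8 365.7  80.9]
rel t 59.5 F [ 0.1 -0.3 -0.4] M [-0.09  0.09  0.05] g 0.752 gf 0.0 tcp [575.7 360.9  76.3]
w [(0.67, [579.2, 352.3, 104.1])]
lever_ball [(0.61, [576.3, 357.3, 107.7])]
cam_pin [(0.54, [561.8, 208.9, 86.6])]
strap_nose [(0.93, [542.6, 40.7, 90.8])]
nut_grip [(0.59, [549.5, 137.4, 127.5]), (0.59, [577.2, 353.7, 109.4]), (0.53, [741.8, 119.5, -4.7])]
link [(0.89, [535.9, -19.6, 16.9]), (0.87, [197.8, -397.7, -3.3]), (0.83, [587.9, -472.5, 2.0]), (0.69, [289.8, 204.9, -0.0])]
foot []
 t 60.75 F [-0.5 -0.   0.4] M [-0.04  0.09 -0.  ] g 0.749 gf 0.0 tcp [575.7 360.8 214.8]
```

View pics/s7c.png

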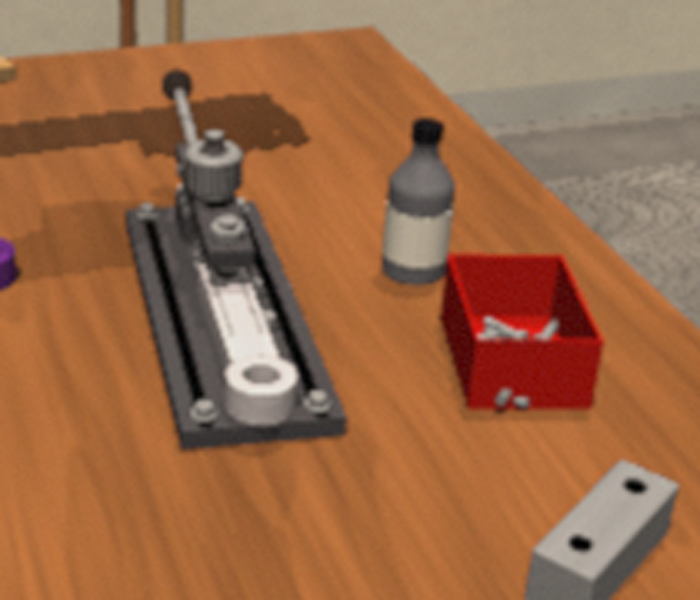

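The ball is at about (177,85) in the crop with the lever down, and the link lies seated under the foot. One short, light press on top of the ball will make sure it's fully down, then I'll hand in.

Run:
```python
from h import *
grip(0.15,newtons=20)
q=pw(-268,1.5,130.);robot.servo_line(q,feed=220);f0=robot.observe()["contact_force"][2]
while q[2]>108:
    q[2]-=2;robot.servo_line(q,feed=40);s=robot.observe();f=s["contact_force"][2]-f0
    print(round(q[2],1),round(s["tcp_pos"][2],1),round(f,1))
    if f>16 or s["t"]>66.5: break
q[2]=165;robot.servo_line(q,feed=220);st("end")
robot.job_done()
```

```text
128.0 129.3 0.2
126.0 126.1 1.0
124.0 123.8 0.7
122.0 122.3 2.6
120.0 121.4 8.7
118.0 120.8 16.0
end t 64.07 F [-0.8  0.4 -1.3] M [-0.16  0.09 -0.01] g 0.148 gf 0.0 tcp [574.5 356.3 165.6]
the job is handed in; nothing more can be done
```

I handed the job in at about 64 s, though no verdict came back: the aluminium link is seated against the end stop and side pins, the nut is set so the foot should just touch it (worked out from the nut's height, not seen), and the lever is down against its stop.

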